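# Click the lid of the stamp box shut all the way round

## Robot

A 6-joint arm with a two-finger parallel gripper is mounted at the origin on the work surface; the furniture and walls round the work are solid. World frame = base frame: x ahead of the robot, y to its left, z up, the work surface at z = 0. Lengths are in m, angles in degrees, forces in N, time in s.
With the tool pointing down it reaches from about 0.4 to 0.825 m from the base axis. Payload 7 kg.
Tool frame: the origin (TCP) lies midway between the tips of the shut fingers; the grasp point (between the pads) lies r.grip_depth behind it (r.grip_depth is the distance from the TCP to the grasp point, in m); z points along the fingers, y is the line along which they close (so a half turn about z gives the same grasp; the last joint's range is limited). The gripper opens to 88 mm and grips with 3 to 60 N. Pads are 19 mm wide; open, the fingers measure 130 mm over their backs; the gripper's body (78 mm by 193 mm) begins 47 mm behind the grasp point.
Start: joints at [92.195, 20.546, 0.682, 0, -70.136, -16.507], TCP at [0.167, 0.654, 0.227] pointing down, gripper open.
Joint ranges: [-176.03, 176.03], [-82.01, 121.73], [-58.28, 71.71], [-173.87, 95.51], [-174.79, -0.11], [-173.66, 173.66]. Speed limits (degrees/s): [136.94, 136.94, 172.46, 180, 180, 180].

## Interface

Orientations are given as [roll, pitch, yaw] about the fixed x, y, z axes, in that order (R = Rz(yaw) Ry(pitch) Rx(roll)).
In Python, from plant import r gives the robot as it stands.
- The arm moves only by the shell command python3 drive.py 'ROWS' [OPENING] [FORCE]. ROWS is a JSON list of rows, 1 to 12 of them, each of 6 numbers: dx, dy, dz in m, then a rotation vector rx, ry, rz in degrees; each row is the pose to reach, as a shift and turn from the pose commanded when the command began, along the tool's axes at that moment; what a row does not reach only later rows make up. A row lasts 1/12 s, in which the tool goes at most 0.0417 m and 7.16 degrees, less where a joint would pass 70% of its speed; a pose out of reach is approached as far as the arm can. OPENING is the finger opening in m, set as the command begins (- or left out keeps the last). The fingers move at their own pace and stop on an object; FORCE is the grip in N (left out, the last holds). Time passes only in rows, so rows that do not move let the fingers close. It prints the time, the measured TCP pose, the force, the opening and the grip force at its end.
- r.get_state(): the state, without advancing time (a new reading comes with each control period).
- r.capture(name): name is "side" or "top" or "wrist"; returns a dict with "frame" (400x640x3 uint8, red, green, blue), "z_map" (400x640 float32, m along the optical axis (not along the pixel's ray), 0 where there is no reading), "fx", "fy", "cx", "cy" (pixels), "cam_to_world" (4x4, takes a point from camera to world coordinates). Camera axes: x right, y down, z forward; pixel columns grow to the right and rows downward; lengths in m; the calibration is good to about 2 mm. A picture is of the moment at which its call begins.
- r.close_job(): hands the job in; it is judged then, once.
The state is a dict: "time_s": time; "joints": joint angles; "qd": joint speeds; "joint_torque": joint torques, N m; "tcp_pos": TCP position; "eef_rot": TCP orientation; "contact_force": force on the tool from outside, world axes, zero at the start; "moment": the same for the moment, N m; "gripper_width": finger opening in m; "gripper_force": force on a finger pad.
Only numpy, scipy, OpenCV 4.12 (cv2) and the standard library are available. Lean on these libraries where they do the work, as an engineer would, in place of code of your own. Each camera call takes 0.05 s, during which the arm holds its last target. There are 200 camera calls.

## Task

The lid lies loose on the dark box of inked stamps and its four turquoise rim sections stand up: press each of the four down with the fingertips until it clicks, so that all four stay flush and the stamps cannot dry out. Only press: do not pick up the lid or the box, leave the box where it stands, and leave everything else on the table alone.

Things in the scene. Friction and masses are not known exactly. Their poses are not given: they have to be found in the camera images.
- stamp_box: dark slate-blue plastic box, 100 (its x) by 140 (its y) mm over the walls, walls 2.5 mm, rim 60 mm above the table, about 1 kg, standing loose on the table; two wooden stamps lie inside. Origin: centre of its underside; z up. It stays where it is when pressed straight down.
- lid: the lid, lying loose on the box and already centred, 115 x 155 mm over its skirts: clear middle panel and white stiff corners, 3 mm thick, with a turquoise rim section in the middle of each of the four sides. Origin: centre of its underside, at the height of the box rim when it lies flat (60 mm above the table); axes as the box's.
- rim_near (a joint): angle in rad of the turquoise rim section on the near long side (box -x), 79 mm long, 29 wide, hinged to the panel along its inner edge. 0 = shut, level with the white corners; at the start it stands up springily at 0.3 to 0.5. Pressed down, its bead rides over a sprung lug on the box wall and clicks under it at the end of the stroke, and it stays near 0; let go earlier, it springs up again.
- pad_near (a point): top centre of the ribbed press ridge (8 mm wide, 58 long) of that section. It lies 19 mm outward of the hinge line and, shut, 3 mm inside the outer face of the box wall; its x points outward, z up from the section. Shut, this point is 69 mm above the table; open, about 7 mm higher and 5 mm farther in. Shutting takes 7 to 16 N straight down here; then the section rests on the stop, rigid.
- rim_far (a joint): angle in rad of the turquoise rim section on the far long side (box +x), 79 mm long, 29 wide, hinged to the panel along its inner edge. 0 = shut, level with the white corners; at the start it stands up springily at 0.3 to 0.5. Pressed down, its bead rides over a sprung lug on the box wall and clicks under it at the end of the stroke, and it stays near 0; let go earlier, it springs up again.
- pad_far (a point): top centre of the ribbed press ridge (8 mm wide, 58 long) of that section. It lies 19 mm outward of the hinge line and, shut, 3 mm inside the outer face of the box wall; its x points outward, z up from the section. Shut, this point is 69 mm above the table; open, about 7 mm higher and 5 mm farther in. Shutting takes 7 to 16 N straight down here; then the section rests on the stop, rigid.
- rim_left (a joint): angle in rad of the turquoise rim section on the left short side (box +y), 39 mm long, 29 wide, hinged to the panel along its inner edge. 0 = shut, level with the white corners; at the start it stands up springily at 0.3 to 0.5. Pressed down, its bead rides over a sprung lug on the box wall and clicks under it at the end of the stroke, and it stays near 0; let go earlier, it springs up again.
- pad_left (a point): top centre of the ribbed press ridge (8 mm wide, 29 long) of that section. It lies 19 mm outward of the hinge line and, shut, 3 mm inside the outer face of the box wall; its x points outward, z up from the section. Shut, this point is 69 mm above the table; open, about 7 mm higher and 5 mm farther in. Shutting takes 7 to 16 N straight down here; then the section rests on the stop, rigid.
- rim_right (a joint): angle in rad of the turquoise rim section on the right short side (box -y), 39 mm long, 29 wide, hinged to the panel along its inner edge. 0 = shut, level with the white corners; at the start it stands up springily at 0.3 to 0.5. Pressed down, its bead rides over a sprung lug on the box wall and clicks under it at the end of the stroke, and it stays near 0; let go earlier, it springs up again.
- pad_right (a point): top centre of the ribbed press ridge (8 mm wide, 29 long) of that section. It lies 19 mm outward of the hinge line and, shut, 3 mm inside the outer face of the box wall; its x points outward, z up from the section. Shut, this point is 69 mm above the table; open, about 7 mm higher and 5 mm farther in. Shutting takes 7 to 16 N straight down here; then the section rests on the stop, rigid.
- jar_a: bystander: orange-brown glass jar with white screw lid, 52 wide, 55 high mm; origin at the centre of its underside
- jar_b: bystander: dark blue glass jar with black screw lid, 56 wide, 63 high mm; origin at the centre of its underside
- stamp_a: bystander: wooden stamp block with dark blue diamonds on top, 55 x 56 x 27 mm; origin at the centre of its underside
- tape_masking: bystander: roll of masking tape lying flat, 104 across, 25 high mm; origin at the centre of its underside
- cup_red: bystander: small dark red cup, 69 wide, 36 high mm; origin at the centre of its underside
- cup_clear: bystander: small clear cup, 71 wide, 42 high mm; origin at the centre of its underside
- dropper: bystander: brown dropper bottle with black bulb, 33 wide, 102 high mm; origin at the centre of its underside

How it is judged (in metres and radians):
At the end, for the whole second after the job is handed in: All four rim sections read under 0.05 rad (clicked under their lugs), the lid lies flat on the box (height within 3 mm, centred within 6 mm), the box stands upright on the table, and both are at rest (value of joint each of rim_near, rim_far, rim_left, rim_right below 0.05 rad and z of lid in the frame of stamp_box between 0.057 and 0.062 m and horizontal distance between lid and stamp_box below 0.006 m and angle between stamp_box's own z axis and vertical below 0.05 rad and height (world z) of stamp_box below 0.004 m and linear speed of each of stamp_box, lid below 0.02 m/s); the robot touches nothing.
It fails at once if the lid or the box is lifted (height (world z) of stamp_box above 0.015 m or z of lid in the frame of stamp_box above 0.08 m).
It fails at once if the box is shoved more than 4 cm from its place (distance of stamp_box from where it was at the start of the episode above 0.04 m).
It fails at once if one of the other things on the table is picked up, tipped or shifted by more than 3 cm (distance of any of jar_a, jar_b, stamp_a, tape_masking, cup_red, cup_clear, dropper from where it was at the start of the episode above 0.03 m or angle between any of jar_a, jar_b, stamp_a, tape_masking, cup_red, cup_clear, dropper's own z axis and vertical above 0.5 rad).
It also fails if it takes over 48 s, if anything falls off the work surface, if the arm or the gripper's body presses on something with over 40 N, if the wrist force passes 120 N, or if a joint passes its speed limit or range.

## Working session

There is one attempt and no reset: what is moved stays moved. The work goes in short steps, Python scripts to look and compute and a shell command to move; the robot and the scene stay as the last step left them, time stands still between calls to the robot, and variables do not carry over. Pictures are saved under pics/ and viewed, at most 10 in all, crops included, and the job is handed in when it is done.

```bash
ls; mkdir -p pics
python3 - <<'E'
from plant import r
import cv2,numpy as np
s=r.get_state();print({k:np.round(s[k],3) for k in s}, r.grip_depth)
for n in("top","side"):
    c=r.capture(n);cv2.imwrite(f"pics/{n}0.png",c["frame"][...,::-1]);np.savez(f"{n}0.npz",**c);print(np.round(c["cam_to_world"],3),c["fx"])
E
```

```text
drive.py
pics
plant.py
{'time_s': np.float64(0.0), 'joints': array([ 9.2197e+01,  2.0591e+01,  6.3300e-01, -1.8000e-02, -7.0135e+01,
       -1.6507e+01]), 'qd': array([ 0.069, -0.157, -0.043,  0.059, -0.033,  0.021]), 'joint_torque': array([-0.0000e+00, -5.8272e+01,  2.9305e+01,  6.9970e+00,  7.0000e-03,
       -0.0000e+00]), 'tcp_pos': array([0.167, 0.654, 0.226]), 'eef_rot': array([ 1.79906e+02, -1.00000e-02, -1.43160e+01]), 'contact_force': array([-0.555, -0.104, -0.113]), 'moment': array([-0.003,  0.023, -0.013]), 'gripper_force': np.float64(0.0), 'gripper_width': np.float64(0.088)} 0.0188
[[ 0.013 -0.996  0.084  0.32 ]
 [-1.    -0.014 -0.009 -0.153]
 [ 0.01  -0.084 -0.996  1.368]
 [ 0.     0.     0.     1.   ]] 438.187553519509
[[ 0.842 -0.271  0.467 -0.265]
 [-0.539 -0.411  0.735 -1.285]
 [-0.007 -0.871 -0.492  0.814]
 [ 0.     0.     0.     1.   ]] 520.4903372196316
```

View pics/top0.png

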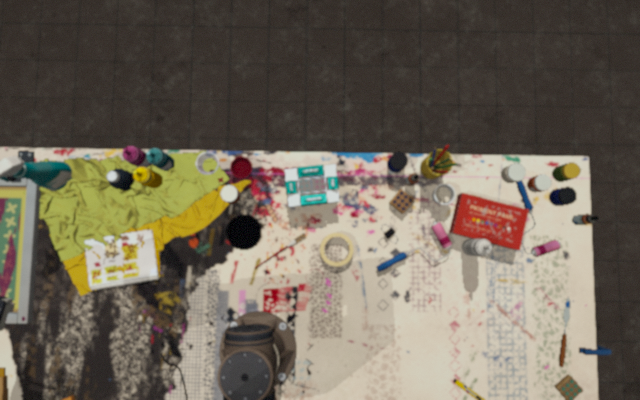

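View pics/side0.png

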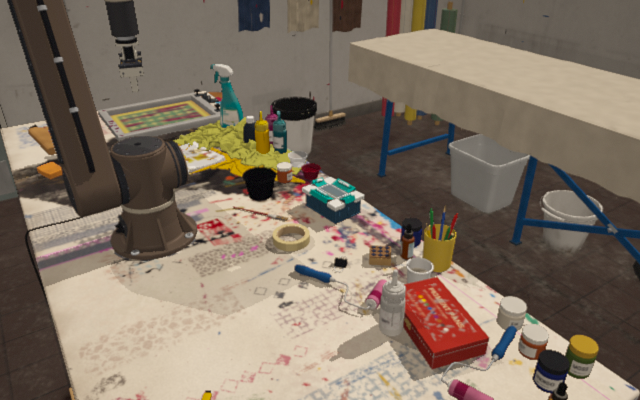

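The top view shows the lid around pixel (313,185), with white corners and teal sections. In the side view it's around (333,195). I'll measure it from both depth maps.

Run:
```python
import cv2,numpy as np
for n,b in(("top",(270,360,150,235)),("side",(290,380,165,230))):
    c=np.load(n+"0.npz");u,v=np.meshgrid(np.arange(b[0],b[1]),np.arange(b[2],b[3]))
    z=c["z_map"][v,u];P=np.stack([(u-c["cx"])/c["fx"]*z,(v-c["cy"])/c["fy"]*z,z],-1)@c["cam_to_world"][:3,:3].T+c["cam_to_world"][:3,3]
    hsv=cv2.cvtColor(c["frame"],cv2.COLOR_RGB2HSV)[v,u]
    up=(P[...,2]>.052)&(P[...,2]<.1)&(z>0)
    k,l,st,ce=cv2.connectedComponentsWithStats(up.astype(np.uint8))
    for i in range(1,k):
        if st[i,4]>100:
            Q=P[l==i];print(n,"lid rect",cv2.minAreaRect(Q[:,:2].astype(np.float32)),Q.min(0),Q.max(0))
    t=up&(hsv[...,0]>75)&(hsv[...,0]<100)&(hsv[...,1]>120)
    k,l,st,ce=cv2.connectedComponentsWithStats(t.astype(np.uint8),connectivity=4)
    for i in range(1,k):
        if st[i,4]>8:
            Q=P[l==i];print(" teal",ce[i]+[b[0],b[2]],st[i,4],Q.mean(0).round(4),Q.min(0).round(3),Q.max(0).round(3))
    cv2.imwrite(f"pics/{n}crop.png",cv2.resize(c["frame"][b[2]:b[3],b[0]:b[1],::-1],None,fx=6,fy=6,interpolation=2))
```

```text
top lid rect ((0.5003072023391724, -0.15716131031513214), (0.12105685472488403, 0.1602865606546402), 7.0574798583984375) [ 0.43489674 -0.23959103  0.05321129] [ 0.56507705 -0.07579468  0.08334993]
 teal [309.97315436 171.25503356] 149 [ 0.5398 -0.151   0.0683] [ 0.526 -0.187  0.06 ] [ 0.556 -0.115  0.078]
 teal [332.80519481 182.67532468] 77 [ 0.5062 -0.2198  0.0693] [ 0.49  -0.232  0.058] [ 0.524 -0.205  0.079]
 teal [290.55263158 187.11842105] 76 [ 0.4909 -0.0938  0.07  ] [ 0.476 -0.107  0.062] [ 0.507 -0.077  0.08 ]
 teal [312.84883721 199.30813953] 172 [ 0.4554 -0.1608  0.0695] [ 0.441 -0.197  0.059] [ 0.473 -0.125  0.079]
side lid rect ((0.49805837869644165, -0.15822017192840576), (0.12114276736974716, 0.16104206442832947), 6.442868709564209) [ 0.43164828 -0.24160247  0.05202507] [ 0.56598916 -0.07530067  0.08342075]
 teal [343.8034188  186.02564103] 117 [ 0.5398 -0.1578  0.069 ] [ 0.526 -0.192  0.062] [ 0.559 -0.11   0.082]
 teal [318.19672131 182.68852459] 61 [ 0.4866 -0.0979  0.0694] [ 0.468 -0.111  0.063] [ 0.51  -0.081  0.08 ]
 teal [319.72262774 195.67883212] 137 [ 0.447  -0.1679  0.0691] [ 0.435 -0.206  0.054] [ 0.473 -0.125  0.078]
 teal [347.94871795 199.01282051] 78 [ 0.5044 -0.2294  0.069 ] [ 0.487 -0.24   0.052] [ 0.527 -0.212  0.079]
```

View pics/topcrop.png

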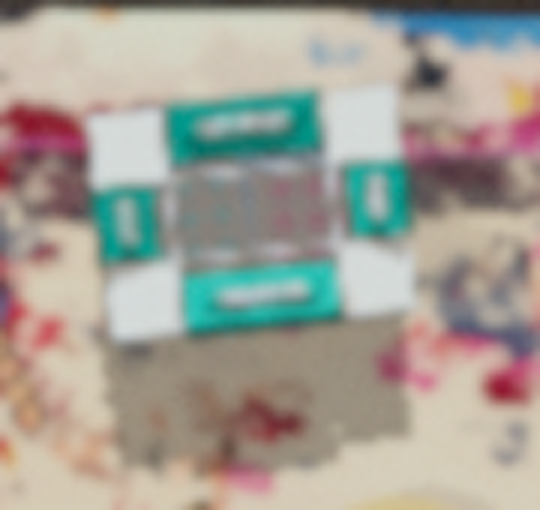

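```bash
cat > h.py <<'E'
from plant import r
import numpy as np
from scipy.spatial.transform import Rotation as R
C=np.array([.499,-.157]);Y=6.8
def go(box_xy,z,yaw,absol=False):
    s=r.get_state();T=R.from_euler("xyz",s["eef_rot"],degrees=True)
    p=np.r_[box_xy if absol else C+R.from_euler("z",Y,degrees=True).as_matrix()[:2,:2]@box_xy,z]
    G=R.from_euler("xyz",[180,0,yaw],degrees=True)
    print("rows:",np.round(T.inv().apply(p-s["tcp_pos"]),4),np.round((T.inv()*G).as_rotvec(degrees=True),1),"F",s["contact_force"].round(1),"t",s["time_s"],"j",s["joints"].round(0))
E
python3 drive.py '[[0.41,0.261,0,0,0,69],[0.41,0.261,0,0,0,69],[0.41,0.261,0,0,0,69],[0.41,0.261,0,0,0,69],[0.41,0.261,0,0,0,69],[0.41,0.261,0,0,0,69],[0.41,0.261,0,0,0,69],[0.41,0.261,0,0,0,69],[0.41,0.261,0,0,0,69],[0.41,0.261,0,0,0,69],[0.41,0.261,0,0,0,69],[0.41,0.261,0,0,0,69]]' 0 10
python3 -c "
from h import *
go(np.array([0,.062]),.15,-83.2)"
```

```text
time_s: 1.1
tcp_pos: [0.5012, 0.297, 0.2264]
eef_rot: [180.0, -0.0, -83.4]
contact_force: [0.0, 0.0, 0.0]
gripper_width: 0.0133
gripper_force: 0.0
rows: [0.3887 0.0544 0.0766] [ 0.  -0.  -0.2] F [0. 0. 0.] t 1.1 j [ 50.  12. -11.   0. -67. -43.]
```

```bash
python3 drive.py '[[0.389,0.054,0.03,0,0,0],[0.389,0.054,0.03,0,0,0],[0.389,0.054,0.03,0,0,0],[0.389,0.054,0.03,0,0,0],[0.389,0.054,0.03,0,0,0],[0.389,0.054,0.03,0,0,0],[0.389,0.054,0.03,0,0,0],[0.389,0.054,0.03,0,0,0],[0.389,0.054,0.03,0,0,0],[0.389,0.054,0.03,0,0,0],[0.389,0.054,0.03,0,0,0],[0.389,0.054,0.03,0,0,0]]'
python3 - <<'E'
from h import *
import cv2
c=r.capture("wrist");cv2.imwrite("pics/w1.png",c["frame"][...,::-1])
u,v=np.meshgrid(np.arange(640),np.arange(400));z=c["z_map"]
P=np.stack([(u-c["cx"])/c["fx"]*z,(v-c["cy"])/c["fy"]*z,z],-1)@c["cam_to_world"][:3,:3].T+c["cam_to_world"][:3,3]
np.savez("w1.npz",P=P,f=c["frame"])
h=cv2.cvtColor(c["frame"],cv2.COLOR_RGB2HSV)
up=(P[...,2]>.045)&(P[...,2]<.1)&(z>0)
t=up&(h[...,0]>75)&(h[...,0]<100)&(h[...,1]>120)
k,l,st,ce=cv2.connectedComponentsWithStats(t.astype(np.uint8))
for i in range(1,k):
    if st[i,4]>200:
        Q=P[l==i];print(ce[i],st[i,4],Q.mean(0).round(4),cv2.minAreaRect(Q[:,:2].astype(np.float32)),Q[:,2].max())
go(np.array([0,.062]),.10,-83.2)
E
```

```text
time_s: 2.1
tcp_pos: [0.4908, -0.094, 0.1962]
eef_rot: [180.0, 0.0, -83.5]
contact_force: [0.5, 0.6, -0.6]
gripper_width: 0.0003
gripper_force: 0.0
[317.24569288  52.19101124] 1335 [ 0.5069 -0.2183  0.0707] ((0.5069979429244995, -0.21934443712234497), (0.03806266933679581, 0.031202536076307297), 7.022833347320557) 0.07979416504974918
[362.61366872 122.41385857] 2107 [ 0.4576 -0.1628  0.07  ] ((0.45688754320144653, -0.16072458028793335), (0.029521217569708824, 0.0786004438996315), 6.079723358154297) 0.07880749077670235
[272.97988775 122.40037418] 2138 [ 0.5418 -0.1532  0.0695] ((0.5427739024162292, -0.15095561742782593), (0.030121061950922012, 0.07807911187410355), 6.379470348358154) 0.07855763149899647
[318.08924485 187.63386728] 874 [ 0.4923 -0.0951  0.0699] ((0.49181824922561646, -0.09398887306451797), (0.037895768880844116, 0.028142718598246574), 6.785209655761719) 0.07883001554455349
rows: [ 0.0023 -0.0004  0.0964] [ 0.   0.  -0.2] F [-0.7  0.7 -0.1] t 2.15 j [ 12.   5. -24.  -0. -61.  -5.]
```

View pics/w1.png

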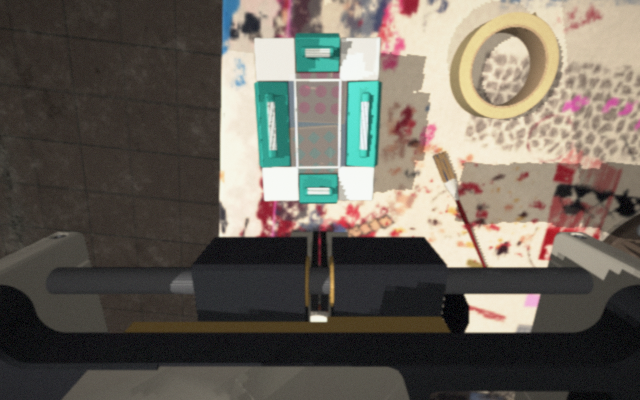

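The wrist view agrees: the left section is nearest the fingers at pixel (318,188), and its centre and yaw match within 1 mm. Next I descend over the left pad.

```bash
sed -i 's/C=.*/C=np.array([.4995,-.1565]);Y=6.6/' h.py
python3 drive.py '[[0,0,0.04,0,0,0],[0,0,0.08,0,0,0],[0,0,0.111,0,0,0],[0,0,0.111,0,0,0]]'
python3 -c "
from h import *
go(np.array([0,.065]),.069,-83.4)"
```

```text
time_s: 2.48
tcp_pos: [0.4872, -0.0921, 0.0803]
eef_rot: [179.5, 0.0, -83.3]
contact_force: [-0.8, 0.7, -0.5]
gripper_width: 0.0005
gripper_force: 0.0
rows: [ 0.0004 -0.0049  0.0112] [0.5 0.  0.1] F [-0.8  0.7 -0.5] t 2.4833 j [ 12.  13. -32.  -0. -46.  -5.]
```

```bash
python3 drive.py '[[0,0,0,0,0,0],[0,0,0,0,0,0],[0,0,0.003,0,0,0]]'
python3 -c "
from h import *
go(np.array([0,.065]),.069,-83.4)"
```

```text
time_s: 2.73
tcp_pos: [0.4935, -0.0922, 0.0852]
eef_rot: [-179.7, -0.0, -83.2]
contact_force: [-0.2, 0.1, 0.8]
gripper_width: 0.0007
gripper_force: 0.0
rows: [-0.0004  0.0015  0.0162] [-0.3 -0.   0.2] F [-0.2  0.1  0.8] t 2.7333 j [ 12.  12. -32.   0. -46.  -5.]
```

```bash
python3 drive.py '[[0,0,0.003,0,0,0],[0,0,0.005,0,0,0],[0,0,0.007,0,0,0],[0,0,0.009,0,0,0],[0,0,0.011,0,0,0],[0,0,0.013,0,0,0],[0,0,0.014,0,0,0],[0,0,0.014,0,0,0]]'
python3 -c "
from h import *
go(np.array([0,.065]),.069,-83.4)"
```

```text
time_s: 3.4
tcp_pos: [0.4917, -0.0928, 0.0691]
eef_rot: [-180.0, -0.0, -83.3]
contact_force: [-1.8, 2.5, 8.2]
gripper_width: 0.0007
gripper_force: 3.8
rows: [-0.0008 -0.0004  0.0001] [-0.  -0.   0.1] F [-1.8  2.5  8.2] t 3.4 j [ 12.  14. -33.   0. -43.  -5.]
```

```bash
python3 drive.py '[[0,0,0.001,0,0,0],[0,0,0.002,0,0,0],[0,0,0.003,0,0,0],[0,0,0.003,0,0,0]]'
python3 -c "
from h import *
go(np.array([0,.065]),.069,-83.4)"
```

```text
time_s: 3.73
tcp_pos: [0.4919, -0.0928, 0.0686]
eef_rot: [-179.9, -0.0, -83.2]
contact_force: [-12.4, 6.4, 35.1]
gripper_width: 0.0003
gripper_force: 17.9
rows: [-0.0008 -0.0003 -0.0004] [-0.1 -0.   0.2] F [-12.4   6.4  35.1] t 3.7333 j [ 12.  14. -33.   0. -43.  -5.]
```

It's resting on the stop. Now lift and cross to the right section, in separate steps.

```bash
python3 drive.py '[[0,0,-0.01,0,0,0],[0,0,-0.035,0,0,0],[0.03,0,-0.035,0,0,0],[0.065,0,-0.035,0,0,0],[0.1,0,-0.035,0,0,0],[0.13,0,-0.035,0,0,0],[0.13,0,-0.035,0,0,0],[0.13,0,-0.035,0,0,0]]'
python3 -c "
from h import *
go(np.array([0,-.065]),.084,-83.4)"
```

```text
time_s: 4.4
tcp_pos: [0.5059, -0.2236, 0.0999]
eef_rot: [179.9, 0.0, -83.5]
contact_force: [-0.5, 0.5, -0.6]
gripper_width: 0.0006
gripper_force: 0.0
rows: [-0.0023 -0.0014  0.0159] [ 0.1  0.  -0.1] F [-0.5  0.5 -0.6] t 4.4 j [ -4.  16. -24.   0. -50.  10.]
```

```bash
python3 drive.py '[[-0.002,-0.001,0.01,0,0,0],[-0.002,-0.001,0.016,0,0,0],[-0.002,-0.001,0.019,0,0,0],[-0.002,-0.001,0.022,0,0,0],[-0.002,-0.001,0.025,0,0,0],[-0.002,-0.001,0.028,0,0,0],[-0.002,-0.001,0.03,0,0,0],[-0.002,-0.001,0.032,0,0,0],[-0.002,-0.001,0.033,0,0,0],[-0.002,-0.001,0.033,0,0,0]]'
python3 -c "
from h import *
go(np.array([0,-.065]),.069,-83.4)"
```

```text
time_s: 5.23
tcp_pos: [0.5078, -0.2198, 0.069]
eef_rot: [-179.9, -0.0, -83.2]
contact_force: [-3.6, 1.6, 14.3]
gripper_width: 0.0005
gripper_force: 6.8
rows: [ 0.0011  0.0009 -0.    ] [-0.1 -0.   0.2] F [-3.6  1.6 14.3] t 5.2333 j [ -3.  18. -26.   0. -46.  10.]
```

```bash
python3 drive.py '[[0,0,0.001,0,0,0],[0,0,0.002,0,0,0],[0,0,0.002,0,0,0]]'
python3 drive.py '[[0,0,-0.02,0,0,0],[0,0,-0.05,0,0,0],[-0.02,-0.01,-0.05,0,0,-10],[-0.04,-0.02,-0.05,0,0,-20],[-0.065,-0.045,-0.05,0,0,-90],[-0.065,-0.045,-0.05,0,0,-90],[-0.065,-0.045,-0.05,0,0,-90],[-0.065,-0.045,-0.05,0,0,-90],[-0.065,-0.045,-0.05,0,0,-90],[-0.065,-0.045,-0.05,0,0,-90],[-0.065,-0.045,-0.05,0,0,-90],[-0.065,-0.045,-0.05,0,0,-90]]'
python3 -c "
from h import *
go(np.array([0.045,0]),.1,6.6)"
```

```text
time_s: 5.48
tcp_pos: [0.5078, -0.2199, 0.0686]
eef_rot: [-179.9, -0.1, -83.2]
contact_force: [-9.2, 4.6, 29.5]
gripper_width: 0.0005
gripper_force: 14.7
time_s: 6.48
tcp_pos: [0.5442, -0.1496, 0.1152]
eef_rot: [-180.0, 0.0, -11.3]
contact_force: [0.1, -0.2, 0.3]
gripper_width: 0.0003
gripper_force: 0.0
rows: [0.0004 0.0017 0.0152] [ -0.    0.  -17.9] F [ 0.1 -0.2  0.3] t 6.4833 j [  4.  16. -22.  -0. -52.  74.]
```

```bash
python3 drive.py '[[0,0.001,0.015,0,0,-18],[0,0.001,0.015,0,0,-18],[0,0.001,0.015,0,0,-18],[0,0.001,0.026,0,0,-18],[0,0.001,0.03,0,0,-18],[0,0.001,0.03,0,0,-18]]'
python3 -c "
from h import *
go(np.array([0.045,0]),.069,6.6)"
```

```text
time_s: 6.98
tcp_pos: [0.543, -0.1508, 0.0839]
eef_rot: [-180.0, 0.1, 6.2]
contact_force: [-0.1, 0.0, 0.6]
gripper_width: 0.0005
gripper_force: 0.0
rows: [0.0011 0.0007 0.0149] [-0.   0.1 -0.4] F [-0.1  0.   0.6] t 6.9833 j [  4.  18. -24.  -0. -48.  92.]
```

```bash
python3 drive.py '[[0.001,0,0.003,0,0,0],[0.001,0,0.006,0,0,0],[0.001,0,0.009,0,0,0],[0.001,0,0.011,0,0,0],[0.001,0,0.013,0,0,0],[0.001,0,0.015,0,0,0],[0.001,0,0.016,0,0,0],[0.001,0,0.017,0,0,0],[0.001,0,0.017,0,0,0]]'
python3 -c "
from h import *
go(np.array([0.045,0]),.069,6.6)"
```

```text
time_s: 7.73
tcp_pos: [0.5453, -0.151, 0.0692]
eef_rot: [180.0, -0.0, 6.3]
contact_force: [-2.0, 1.4, 7.1]
gripper_width: 0.0003
gripper_force: 3.3
rows: [-0.0011  0.0003  0.0002] [ 0.  -0.  -0.3] F [-2.   1.4  7.1] t 7.7333 j [  4.  19. -25.   0. -46.  92.]
```

Push firmly onto the stop, then lift and cross to near (−0.09 m in tool x).

```bash
python3 drive.py '[[0,0,0.001,0,0,0],[0,0,0.002,0,0,0],[0,0,0.003,0,0,0],[0,0,0.003,0,0,0]]'
python3 drive.py '[[0,0,-0.01,0,0,0],[0,0,-0.035,0,0,0],[-0.03,0,-0.035,0,0,0],[-0.06,0,-0.035,0,0,0],[-0.091,0,-0.035,0,0,0],[-0.091,0,-0.035,0,0,0],[-0.091,0,-0.025,0,0,0],[-0.091,0,-0.017,0,0,0],[-0.091,0,-0.017,0,0,0]]'
python3 -c "
from h import *
go(np.array([-0.045,0]),.069,6.6)"
```

```text
time_s: 8.07
tcp_pos: [0.5456, -0.151, 0.0687]
eef_rot: [179.9, -0.1, 6.4]
contact_force: [-9.6, 5.2, 29.2]
gripper_width: 0.0005
gripper_force: 15.0
time_s: 8.82
tcp_pos: [0.4534, -0.1609, 0.081]
eef_rot: [-180.0, 0.2, 6.3]
contact_force: [0.5, 0.7, -0.6]
gripper_width: 0.0005
gripper_force: 0.0
rows: [0.0013 0.0009 0.012 ] [-0.   0.2 -0.3] F [ 0.5  0.7 -0.6] t 8.8167 j [  4.  11. -34.  -0. -45.  92.]
```

```bash
python3 drive.py '[[0.001,0,0.003,0,0,0],[0.001,0,0.006,0,0,0],[0.001,0,0.009,0,0,0],[0.001,0,0.011,0,0,0],[0.001,0,0.013,0,0,0],[0.001,0,0.015,0,0,0],[0.001,0,0.016,0,0,0],[0.001,0,0.016,0,0,0]]'
python3 -c "
from h import *
go(np.array([-0.045,0]),.069,6.6)"
```

```text
time_s: 9.48
tcp_pos: [0.4559, -0.1609, 0.0686]
eef_rot: [180.0, -0.0, 6.4]
contact_force: [-11.4, 6.0, 29.1]
gripper_width: 0.0006
gripper_force: 14.7
rows: [-0.0011  0.0006 -0.0004] [ 0.  -0.  -0.2] F [-11.4   6.   29.1] t 9.4833 j [  4.  12. -35.   0. -43.  92.]
```

Now lift clear and back off for a look.

```bash
python3 drive.py '[[0,0,-0.02,0,0,0],[0,0,-0.06,0,0,0],[0,0,-0.1,0,0,0],[0,0,-0.14,0,0,0],[-0.02,-0.03,-0.15,0,0,0],[-0.03,-0.07,-0.15,0,0,0],[-0.03,-0.1,-0.15,0,0,0],[-0.03,-0.1,-0.15,0,0,0],[-0.03,-0.1,-0.15,0,0,0]]'
python3 - <<'E'
from h import *
import cv2
for n in("wrist","side"):
    c=r.capture(n)
    f=c["frame"] if n=="wrist" else cv2.resize(c["frame"][160:235,285:385],None,fx=6,fy=6,interpolation=2)
    cv2.imwrite(f"pics/{n}2.png",f[...,::-1])
    u,v=np.meshgrid(np.arange(640),np.arange(400));z=c["z_map"]
    P=np.stack([(u-c["cx"])/c["fx"]*z,(v-c["cy"])/c["fy"]*z,z],-1)@c["cam_to_world"][:3,:3].T+c["cam_to_world"][:3,3]
    B=(P[...,:2]-C)@R.from_euler("z",Y,degrees=True).as_matrix()[:2,:2]
    for nm,a in(("far",[0.045,0]),("near",[-.045,0]),("left",[0,.065]),("right",[0,-.065])):
        m=(abs(B-a).max(-1)<.006)&(z>0); a=np.array(a);o=(abs(B-a*(1+.008/abs(a).max())).max(-1)<.004)&(z>0)
        print(n,nm,m.sum(),np.median(P[m][:,2]) if m.any() else 0,np.median(P[o][:,2]) if o.any() else 0)
    up=(P[...,2]>.055)&(P[...,2]<.09)&(np.linalg.norm(B,axis=-1)<.11)
    print(cv2.minAreaRect(P[up][:,:2].astype(np.float32)))
E
```

```text
time_s: 10.23
tcp_pos: [0.4151, -0.0633, 0.2171]
eef_rot: [-180.0, -0.1, 6.5]
contact_force: [0.6, -0.3, 0.3]
gripper_width: 0.0007
gripper_force: 0.0
wrist far 172 0.06925891600937795 0.06381249206112322
wrist near 136 0.06951278772374858 0.06392472831127924
wrist left 147 0.0695557818964504 0.06350043043794362
wrist right 186 0.06884740998796499 0.06424873748038548
((0.49963662028312683, -0.15648183226585388), (0.11465611308813095, 0.15541356801986694), 6.580296039581299)
side far 12 0.0670489092634714 0
side near 40 0.03416768492211514 0.041376544195874554
side left 13 0.06808767010050376 0.061404106340176345
side right 38 0.027266962331054467 0.03925306734991407
((0.4965316355228424, -0.1584167629480362), (0.11794395744800568, 0.16175036132335663), 8.031649589538574)
```

View pics/side2.png

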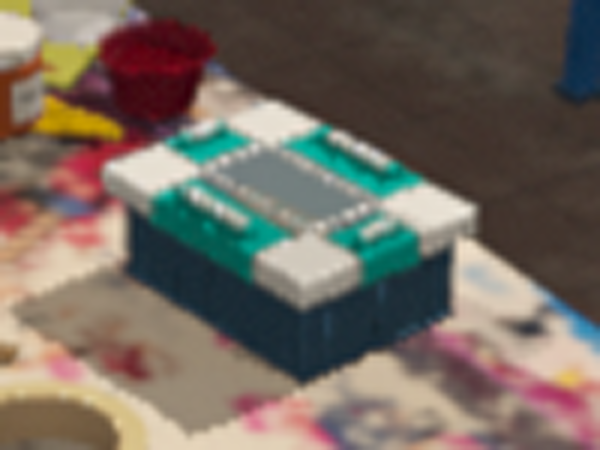

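View pics/wrist2.png

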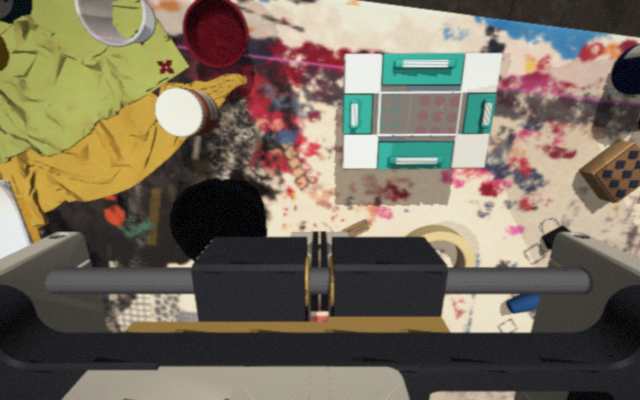

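Both pictures show all four sections flush with the white corners. In the wrist view they sit at (423,70), (416,155), (357,114) and (480,114), with ridges at 69 mm. The lid is centred and the box hasn't moved.

```bash
python3 -c "
from plant import r
print(r.close_job())"
```

```text
the job is handed in; nothing more can be done
None
```

All four rim sections are pressed down and stayed flush, the lid lies flat and centred, the box is where it stood, and the job was handed in after about 10 s of the 48 s allowed; the hand-in returned no verdict.

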